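# Press the loose stud of an ear plug case home with the held pliers

## Robot

A 6-joint arm with a two-finger parallel gripper is mounted at the origin on the work surface. World frame = base frame: x ahead of the robot, y to its left, z up, the work surface at z = 0. Lengths are in m, angles in rad, forces in N, time in s.
With the tool pointing down it reaches from about 0.4 to 0.825 m from the base axis. Payload 7 kg.
Tool frame: the origin (TCP) lies midway between the tips of the shut fingers; the grasp point (between the pads) lies hold_point_z behind it (hold_point_z is the distance from the TCP to the grasp point, in m); z points along the fingers, y is the line along which they close (so a half turn about z gives the same grasp; the last joint's range is limited). The gripper opens to 88 mm and grips with 3 to 60 N. Pads are 19 mm wide; open, the fingers measure 130 mm over their backs; the gripper's body (78 mm by 193 mm) begins 47 mm behind the grasp point.
Start: joints at [-0.871, 0.359, 0.012, 0, -1.224, -0.288], TCP at [0.27, -0.619, 0.227] pointing down, gripper open.
Joint ranges: [-3.07, 3.07], [-1.43, 2.12], [-1.02, 1.25], [-3.03, 1.67], [-3.05, -0], [-3.03, 3.03]. Speed limits (rad/s): [2.39, 2.39, 3.01, 3.14, 3.14, 3.14].

## Interface

Orientations are given as [roll, pitch, yaw] about the fixed x, y, z axes, in that order (R = Rz(yaw) Ry(pitch) Rx(roll)).
In Python, from station import * gives the robot as it stands.
- The arm moves only by the tool apply_moves, never from a script. Its argument "steps" is a list of rows, each an object with "translation": the shift along the world's x, y, z scaled (see below), a list of three; "rotation": the turn, a rotation vector about the world's x, y, z scaled (see below), a list of three. A call has exactly 10 rows; each row is the pose to reach, as a shift and turn from the pose commanded when the call began; what a row does not reach only later rows make up. The controller multiplies each number of a shift by 250 mm and each number of a turn by 30 degrees. A row lasts 1/12 s, in which the tool goes at most 41.7 mm and 7.16 degrees, less where a joint would pass 70% of its speed; a pose out of reach is approached as far as the arm can. A call with a number of a shift or a turn outside -1 to 1 is refused whole. A call with a gripper value outside its range is refused whole. "jaw" is the closure, from -1 (fully open) to 1 (shut), so that 0 is half open, set as the call begins (left out, the last holds). The fingers move at their own pace and stop on an object; "newtons" is the grip in N (left out, the last holds). Time passes only in rows, so rows that repeat a pose let the fingers close, or fill a call up. It gives the time, the measured TCP pose, the force, the opening and the grip force at its end, in the units of the state.
- get_state(): the state, without advancing time (a new reading comes with each control period).
- grab_frame(name): name is "scene" or "top" or "wrist"; returns the picture (420x560x3 uint8, blue, green, red); there is no depth.
- camera_model(name): a dict with "fx", "fy", "cx", "cy" (pixels), "xyz" and "rotation" of the camera in the world. Camera axes: x right, y down, z forward; pixel columns grow to the right and rows downward; lengths in m; the calibration is good to about 2 mm. A picture is of the moment at which its call begins: read the wrist's pose just before it. camera_model takes no time and is no camera call; for the wrist camera it gives the pose at the moment of the call.
- job_done(): hands the job in; it is judged then, once.
The state is a dict: "t": time; "q": joint angles; "qd": joint speeds; "joint_efforts": joint torques, N m; "eef_pos": TCP position; "ee_rot": TCP orientation; "force": force on the tool from outside, world axes, zero at the start; "moment": the same for the moment, N m; "width": finger opening in m; "gripper_force": force on a finger pad.
Only numpy, scipy, OpenCV 4.12 (cv2) and the standard library are available. Lean on these libraries where they do the work, as an engineer would, in place of code of your own. Each camera call takes 0.05 s, during which the arm holds its last target. There are 200 camera calls.

## Task

The press stud on the tongue of the ear plug case is still standing open. Lay the case on the pliers' wooden block with the stud under the die, let go of it, then press the pliers' handle right down until the stud clicks fully home. Let the handle spring back up and leave the case lying there.

Things in the scene. Friction and masses are not known exactly. Their poses are not given: they have to be found in the camera images.
- case: Blue ear plug case with a flat tongue bearing an 18 mm round steel stud (a like case has none). In mm: origin on the underside, beneath the stud; x runs from box to tongue tip, z up. Box 56 long (x -98 to -42), 32 wide, 24 high: grip across its width at x -70. Tongue 26 wide, 8 thick, along the underside to x +14. Stud's top 18 above the underside when open, 12 when home. 70 g.
- stud_cap (a joint): Travel of the stud's cap down towards the tongue, m: 0 open, 0.006 fully home. It takes about 12 N on the cap and stays wherever it is pushed. The pliers' die is what presses it.
- pliers: Pliers fixed in a wooden block; in mm. Origin: counter level, straight below the die, where the stud must be. Handle along -x, hinge at x +70, 45 up. Block 20 high, flat, x -60 to 95, y -120 to 45. The case's box lies on the wide -y part, case x along pliers +y, tongue entering under the 16 wide arm from -y. Die: 32 disc, its lowest edge 54 above the counter with the handle up.
- pliers_handle (a joint): Upper handle, rad: 0 sprung up, 0.45 level, fully pressed. Black grip 82 mm long, 26 wide, ends 202 from the hinge. Press straight down on its top at pliers x -100 mm, y 0: top there about 136 mm above the counter when up, 53 when fully pressed. Stud starts moving at 0.36, is home at 0.44. Takes 3 N, rising to about 8 N, then a firm stop; springs up when released.
Not all that is in view belongs to the job. What is shaped like the case but turquoise or white is not meant.

How it is judged:
On the way, in this order (a step that is already met when the one before it is completed fails the run):
1. the case lies let go on the block, its still open stud under the die (horizontal distance between case and pliers below 0.015 m and z of case in the frame of pliers between 0.015 and 0.026 m and angle between case's own z axis and vertical below 0.15 rad and value of joint stud_cap below 0.002 m and value of joint pliers_handle below 0.15 rad and contact force between the fingers and case below 0.2 N and linear speed of case below 0.03 m/s), for 0.2 s.
2. the handle is pressed down and the stud is home (horizontal distance between case and pliers below 0.015 m and value of joint stud_cap above 0.0045 m and value of joint pliers_handle above 0.38 rad), for 0.1 s.
At the end, for the whole second after the job is handed in: The stud is pressed in by at least 4.5 of its 6 mm; the handle has sprung back up (below 0.1 rad); the case lies still and flat on the block, its stud within 15 mm of the point under the die and its underside 15 to 26 mm above the counter (horizontal distance between case and pliers below 0.015 m and z of case in the frame of pliers between 0.015 and 0.026 m and angle between case's own z axis and vertical below 0.15 rad and value of joint stud_cap above 0.0045 m and value of joint pliers_handle below 0.1 rad and linear speed of case below 0.03 m/s); the robot touches nothing.
It also fails if it takes over 51 s, if anything falls off the work surface, if the arm or the gripper's body presses on something with over 40 N, if the wrist force passes 120 N, or if a joint passes its speed limit or range.

## Working session

There is one attempt and no reset: what is moved stays moved. The work goes in short steps, Python scripts to look and compute and a tool call to move; the robot and the scene stay as the last step left them, time stands still between calls to the robot, and variables do not carry over. Pictures are saved under pics/ and viewed, at most 10 in all, crops included, and the job is handed in when it is done.

Besides the shell and the picture viewer there is one more tool, called after ">>>" by a JSON object that holds its "method" and its "body". apply_moves: Moves the arm, as the interface text tells. Shifts and turns lie within -1 to 1; 1 stands for 250 mm of shift or 30 degrees of turn. Its arguments: {"type":"object","properties":{"steps":{"type":"array"},"jaw":{"type":"number"},"newtons":{"type":"number"}},"required":["steps"]}

```bash
ls; mkdir -p pics
python3 - <<'E'
from station import *
import cv2
print(get_state())
for n in("scene","top"):
    cv2.imwrite(f"pics/{n}0.png",grab_frame(n)); print(n,camera_model(n))
E
```

```text
pics
{'t': 0.0, 'q': array([-8.70886169e-01,  3.59400743e-01,  1.09891893e-02, -3.50550936e-04,
       -1.22410682e+00, -2.88108055e-01]), 'qd': array([ 0.00059778,  0.00099589, -0.00139779, -0.00105761,  0.00124957,
       -0.00052296]), 'joint_efforts': array([-1.62929398e-03, -5.82717812e+01,  2.93046552e+01,  6.99687481e+00,
        6.84214581e-03, -1.89465595e-04]), 'eef_pos': array([ 0.26993413, -0.61809924,  0.22558335]), 'ee_rot': array([ 3.13984795e+00, -1.73397274e-04, -2.72990980e+00]), 'force': array([0.97486754, 0.49636756, 0.08935471]), 'moment': array([-0.04104825, -0.02872629,  0.01067598]), 'gripper_force': 0.0, 'width': 0.08749579004391354}
scene {'fx': 454.87179374581336, 'fy': 454.87179374581336, 'cx': 275.64071642081643, 'cy': 199.54315366103836, 'xyz': array([ 1.0983366 , -0.22834019,  0.61894947]), 'rotation': array([-2.34278488, -0.01002632,  1.28731954])}
top {'fx': 512.4739114317107, 'fy': 512.4739114317107, 'cx': 275.13056410125125, 'cy': 210.24747932063457, 'xyz': array([ 0.44694809, -0.06350221,  1.09631045]), 'rotation': array([-3.01532432, -0.00532496, -1.5485153 ])}
```

View pics/top0.png

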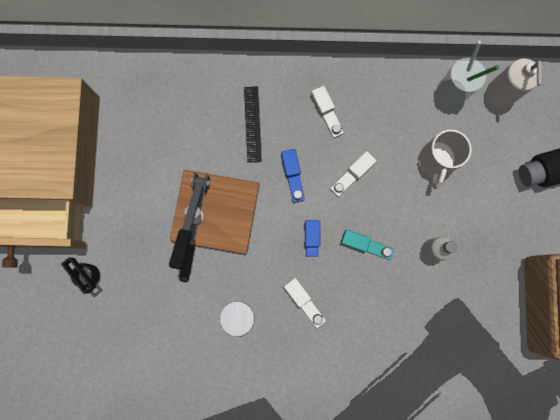

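View pics/scene0.png

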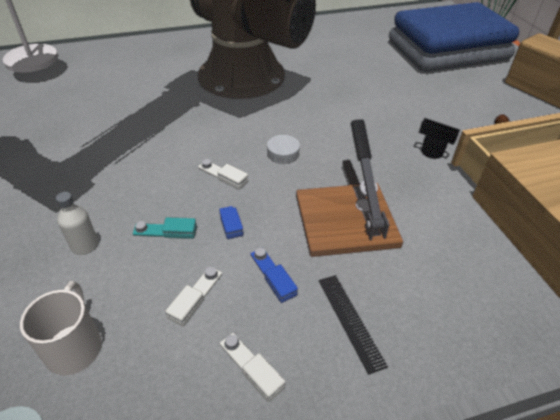

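The case wanted is the blue one with a stud: box near (291,162) and stud at (298,195) in the top view. The blue piece at (313,238) has no stud. The pliers' block spans roughly (185,170) to (247,253), with the hinge at the top and the handle pointing towards the robot.

```bash
cat > h.py <<'E'
from station import *
import cv2, numpy as np
from scipy.spatial.transform import Rotation as R
def ray(cam,uv,z):
    Rm=R.from_euler('xyz',cam['rotation']).as_matrix()
    d=Rm@np.array([(uv[0]-cam['cx'])/cam['fx'],(uv[1]-cam['cy'])/cam['fy'],1])
    return cam['xyz']+d*(z-cam['xyz'][2])/d[2]
def blobs(m,amin=60):
    cs,_=cv2.findContours(m.astype(np.uint8),cv2.RETR_EXTERNAL,cv2.CHAIN_APPROX_NONE)
    return sorted([c for c in cs if cv2.contourArea(c)>amin],key=cv2.contourArea,reverse=True)
def hsv(im): return cv2.split(cv2.cvtColor(im,cv2.COLOR_BGR2HSV))
E
python3 - <<'E'
from h import *
im=cv2.imread('pics/top0.png'); cam=camera_model('top'); h,s,v=hsv(im)
P=lambda uv,z: np.round(ray(cam,uv,z)*1000).astype(int)[:2]
for c in blobs((h>108)&(h<128)&(s>120)):
    r=cv2.minAreaRect(c); print('blue',cv2.contourArea(c),r,[P(p,.012) for p in cv2.boxPoints(r)])
m=((h<18)&(s>90)); m[:,:150]=0;m[:,300:]=0
for c in blobs(m,300):
    r=cv2.minAreaRect(c); print('block',cv2.contourArea(c),r[2],[(p.round(),P(p,.02)) for p in cv2.boxPoints(r)])
g=im[180:210,285:312]; mm=np.zeros(h.shape,bool); mm[183:208,285:312]=((s<60)&(v>150))[183:208,285:312]
for c in blobs(mm,10): u,rr=cv2.minEnclosingCircle(c);print('stud',u,rr,P(u,.018))
E
```

```text
blue 528.5 ((293.0529479980469, 175.48822021484375), (52.17177963256836, 14.85973834991455), 77.47119140625) [array([713, -74]), array([ 721, -105]), array([ 610, -132]), array([ 602, -101])]
blue 449.5 ((312.0, 238.0), (34.0, 14.0), 90.0) [array([ 563, -130]), array([ 564, -160]), array([ 492, -161]), array([ 491, -131])]
block 3602.0 10.124671936035156 [(array([189., 244.], dtype=float32), array([508, 114])), (array([201., 172.], dtype=float32), array([662,  93])), (array([259., 183.], dtype=float32), array([642, -30])), (array([246., 254.], dtype=float32), array([490,  -7]))]
block 629.5 11.560131072998047 [(array([169., 240.], dtype=float32), array([515, 155])), (array([184., 169.], dtype=float32), array([667, 131])), (array([196., 172.], dtype=float32), array([662, 104])), (array([182., 243.], dtype=float32), array([510, 128]))]
stud (297.54876708984375, 193.7926788330078) 4.096839904785156 [ 620 -113]
stud (305.0, 201.5) 7.500100135803223 [ 604 -129]
```

>>> {"method": "apply_moves", "body": {"steps": [{"translation": [0.03,0.035,0],"rotation": [0,0,0.1]},{"translation": [0.06,0.07,0],"rotation": [0,0,0.2]},{"translation": [0.1,0.12,0],"rotation": [0,0,0.3]},{"translation": [0.15,0.18,0],"rotation": [0,0,0.4]},{"translation": [0.2,0.24,0],"rotation": [0,0,0.5]},{"translation": [0.25,0.3,0],"rotation": [0,0,0.6]},{"translation": [0.3,0.36,0],"rotation": [0,0,0.7]},{"translation": [0.35,0.42,0],"rotation": [0,0,0.8]},{"translation": [0.38,0.47,0],"rotation": [0,0,0.9]},{"translation": [0.4,0.5,0],"rotation": [0,0,1]}], "jaw": -1}}

```text
t: 0.93
eef_pos: [0.3709, -0.4921, 0.2262]
ee_rot: [3.141, 0.0, -2.203]
force: [0.0, 0.3, -0.0]
width: 0.0873
gripper_force: 0.0
```

>>> {"method": "apply_moves", "body": {"steps": [{"translation": [0.03,0.035,0],"rotation": [0,0,0.1]},{"translation": [0.06,0.07,0],"rotation": [0,0,0.2]},{"translation": [0.1,0.12,0],"rotation": [0,0,0.3]},{"translation": [0.15,0.18,0],"rotation": [0,0,0.4]},{"translation": [0.2,0.24,0],"rotation": [0,0,0.5]},{"translation": [0.25,0.3,0],"rotation": [0,0,0.6]},{"translation": [0.3,0.36,0],"rotation": [0,0,0.7]},{"translation": [0.35,0.42,0],"rotation": [0,0,0.8]},{"translation": [0.38,0.47,0],"rotation": [0,0,0.9]},{"translation": [0.4,0.5,0],"rotation": [0,0,1]}]}}

```text
t: 1.77
eef_pos: [0.4708, -0.3672, 0.2261]
ee_rot: [3.141, 0.0, -1.679]
force: [-0.8, 0.3, -0.8]
width: 0.0873
gripper_force: 0.0
```

>>> {"method": "apply_moves", "body": {"steps": [{"translation": [0.03,0.035,0],"rotation": [0,0,0.1]},{"translation": [0.06,0.07,0],"rotation": [0,0,0.2]},{"translation": [0.1,0.12,0],"rotation": [0,0,0.3]},{"translation": [0.15,0.18,0],"rotation": [0,0,0.4]},{"translation": [0.2,0.24,0],"rotation": [0,0,0.5]},{"translation": [0.25,0.3,0],"rotation": [0,0,0.6]},{"translation": [0.3,0.36,0],"rotation": [0,0,0.7]},{"translation": [0.35,0.42,0],"rotation": [0,0,0.8]},{"translation": [0.38,0.47,0],"rotation": [0,0,0.9]},{"translation": [0.4,0.5,0],"rotation": [0,0,1]}]}}

```text
t: 2.6
eef_pos: [0.5707, -0.2422, 0.226]
ee_rot: [3.141, 0.001, -1.156]
force: [0.0, -0.3, 0.4]
width: 0.0874
gripper_force: 0.0
```

Run:
```python
import station
from station import *
print([n for n in dir(station) if n[0]!='_'], getattr(station,'hold_point_z',None)); s=get_state(); print(s)
```

```text
['Unreachable', 'camera_model', 'get_state', 'grab_frame', 'hold_point_z', 'job_done'] 0.0188
{'t': 2.6, 'q': array([-8.69331463e-02,  2.70003816e-01, -1.15996246e-01, -3.19394685e-04,
       -1.18565394e+00,  5.02315809e-01]), 'qd': array([ 0.14882687,  0.02722885,  0.03911509,  0.00353303, -0.01252976,
        0.47682136]), 'joint_efforts': array([ -0.33560872, -50.97833991,  28.9618206 ,   6.85582772,
         0.10937237,  -0.94878517]), 'eef_pos': array([ 0.57074036, -0.24215633,  0.22596754]), 'ee_rot': array([ 3.14098337e+00,  6.72283254e-04, -1.15553399e+00]), 'force': array([ 0.04258422, -0.30773295,  0.39973044]), 'moment': array([-0.0199735 ,  0.14015084,  0.0526868 ]), 'gripper_force': 0.0, 'width': 0.08743611942915988}
```

>>> {"method": "apply_moves", "body": {"steps": [{"translation": [0.03,0.03,0],"rotation": [0,0,0.1]},{"translation": [0.06,0.06,0],"rotation": [0,0,0.2]},{"translation": [0.08,0.1,0],"rotation": [0,0,0.3]},{"translation": [0.1,0.13,0],"rotation": [0,0,0.4]},{"translation": [0.13,0.16,0],"rotation": [0,0,0.5]},{"translation": [0.15,0.19,0],"rotation": [0,0,0.6]},{"translation": [0.18,0.22,0],"rotation": [0,0,0.7]},{"translation": [0.2,0.25,0],"rotation": [0,0,0.8]},{"translation": [0.22,0.27,0],"rotation": [0,0,0.9]},{"translation": [0.24,0.29,0],"rotation": [0,0,1]}]}}

```text
t: 3.43
eef_pos: [0.6301, -0.1706, 0.226]
ee_rot: [3.141, 0.001, -0.633]
force: [0.0, -0.7, -0.3]
width: 0.0876
gripper_force: 0.0
```

>>> {"method": "apply_moves", "body": {"steps": [{"translation": [0.03,0.03,0],"rotation": [0,0,0.1]},{"translation": [0.06,0.06,0],"rotation": [0,0,0.2]},{"translation": [0.08,0.1,0],"rotation": [0,0,0.3]},{"translation": [0.1,0.13,0],"rotation": [0,0,0.4]},{"translation": [0.13,0.16,0],"rotation": [0,0,0.5]},{"translation": [0.15,0.19,0],"rotation": [0,0,0.6]},{"translation": [0.18,0.22,0],"rotation": [0,0,0.7]},{"translation": [0.2,0.25,0],"rotation": [0,0,0.8]},{"translation": [0.22,0.27,0],"rotation": [0,0,0.9]},{"translation": [0.23,0.29,0],"rotation": [0,0,1]}]}}

```text
t: 4.27
eef_pos: [0.6879, -0.0981, 0.2258]
ee_rot: [3.141, 0.001, -0.109]
force: [-0.1, -1.0, 1.1]
width: 0.0874
gripper_force: 0.0
```

>>> {"method": "apply_moves", "body": {"steps": [{"translation": [0,0,-0.03],"rotation": [0,0,0.1]},{"translation": [0,0,-0.06],"rotation": [0,0,0.2]},{"translation": [0,0,-0.1],"rotation": [0,0,0.3]},{"translation": [0,0,-0.14],"rotation": [0,0,0.4]},{"translation": [0,0,-0.18],"rotation": [0,0,0.5]},{"translation": [0,0,-0.2],"rotation": [0,0,0.6]},{"translation": [0,0,-0.22],"rotation": [0,0,0.66]},{"translation": [0,0,-0.24],"rotation": [0,0,0.66]},{"translation": [0,0,-0.24],"rotation": [0,0,0.66]},{"translation": [0,0,-0.24],"rotation": [0,0,0.66]}]}}

```text
t: 5.1
eef_pos: [0.6874, -0.0986, 0.1661]
ee_rot: [-3.141, 0.001, 0.233]
force: [-0.5, -0.0, 0.6]
width: 0.0877
gripper_force: 0.0
```

Run:
```python
from h import *
c=camera_model('wrist'); print(c, get_state()['ee_rot'])
cv2.imwrite('pics/w1.png',grab_frame('wrist')); np.save('w1.npy',c,allow_pickle=True)
```

```text
{'fx': 309.8643821719049, 'fy': 309.8643821719049, 'cx': 271.5892198218962, 'cy': 210.6365679647616, 'xyz': array([ 0.76903161, -0.07895793,  0.32429233]), 'rotation': array([ 2.83210102e+00,  2.55700226e-04, -1.33568738e+00])} [-3.14148263e+00  9.44677215e-04  2.32574792e-01]
```

View pics/w1.png

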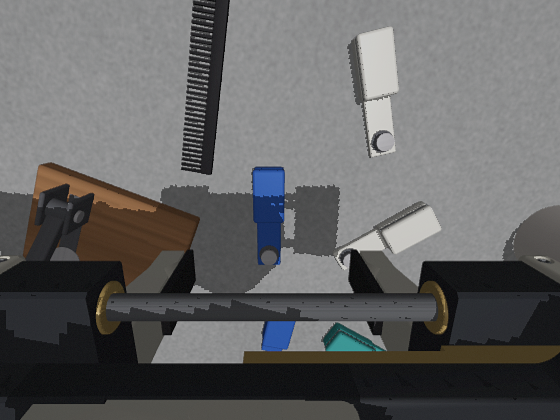

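The wrist view shows the blue case between the fingers: box top around (269,190), stud at (269,257). The white case on the right is outside the finger zone. I'll refine the case pose from this view.

Run:
```python
from h import *
cam=np.load('w1.npy',allow_pickle=True).item(); im=cv2.imread('pics/w1.png'); h,s,v=hsv(im)
P=lambda uv,z: np.round(ray(cam,uv,z)*1000,1)[:2]
m=(h>105)&(h<128)&(s>120); m[265:]=0
for c in blobs(m,200):
    x,y,w,hh=cv2.boundingRect(c); print(x,y,w,hh)
for row in (175,185,195,205,215,225,240):
    xs=np.where(m[row,240:300])[0]+240; print(row,xs.min(),xs.max(), P((xs.mean(),row),.024))
print('far top edge',P((269,167.5),.024))
mm=np.zeros(h.shape,bool); mm[245:270,255:285]=((s<60)&(v>95))[245:270,255:285]
for c in blobs(mm,10): u,r=cv2.minEnclosingCircle(c);print('stud',u,r,P(u,.018))
```

```text
252 167 33 98
175 253 284 [710.6 -89.8]
185 253 283 [700.7 -91.6]
195 253 284 [690.9 -94.4]
205 253 283 [680.6 -96.3]
215 253 283 [670.2 -98.8]
225 257 280 [ 659.7 -101.8]
240 257 280 [ 643.4 -105.6]
far top edge [717.9 -88.5]
stud (277.5, 258.0) 12.777032852172852 [ 622.5 -120.6]
```

>>> {"method": "apply_moves", "body": {"steps": [{"translation": [0.006,0.008,-0.07],"rotation": [0,0,0]},{"translation": [0.013,0.016,-0.15],"rotation": [0,0,0.01]},{"translation": [0.013,0.016,-0.25],"rotation": [0,0,0.01]},{"translation": [0.013,0.016,-0.35],"rotation": [0,0,0.01]},{"translation": [0.013,0.016,-0.44],"rotation": [0,0,0.01]},{"translation": [0.013,0.016,-0.52],"rotation": [0,0,0.01]},{"translation": [0.013,0.016,-0.58],"rotation": [0,0,0.01]},{"translation": [0.013,0.016,-0.62],"rotation": [0,0,0.01]},{"translation": [0.013,0.016,-0.645],"rotation": [0,0,0.01]},{"translation": [0.013,0.016,-0.645],"rotation": [0,0,0.01]}]}}

```text
t: 5.98
eef_pos: [0.6905, -0.0946, 0.0043]
ee_rot: [-3.141, 0.001, 0.239]
force: [-0.4, 0.3, 0.1]
width: 0.0878
gripper_force: 0.0
```

>>> {"method": "apply_moves", "body": {"steps": [{"translation": [0,0,0],"rotation": [0,0,0]},{"translation": [0,0,0],"rotation": [0,0,0]},{"translation": [0,0,0],"rotation": [0,0,0]},{"translation": [0,0,0],"rotation": [0,0,0]},{"translation": [0,0,0],"rotation": [0,0,0]},{"translation": [0,0,0],"rotation": [0,0,0]},{"translation": [0,0,0],"rotation": [0,0,0]},{"translation": [0,0,0],"rotation": [0,0,0]},{"translation": [0,0,0],"rotation": [0,0,0]},{"translation": [0,0,0],"rotation": [0,0,0]}], "jaw": 1, "newtons": 25}}

```text
t: 6.82
eef_pos: [0.6909, -0.0946, 0.0053]
ee_rot: [3.142, 0.0, 0.239]
force: [-0.2, -0.0, 0.4]
width: 0.0318
gripper_force: 25.0
```

>>> {"method": "apply_moves", "body": {"steps": [{"translation": [0,0,0.03],"rotation": [0,0,0]},{"translation": [0,0,0.07],"rotation": [0,0,0]},{"translation": [0,0,0.11],"rotation": [0,0,-0.1]},{"translation": [0,0,0.15],"rotation": [0,0,-0.2]},{"translation": [0,0,0.19],"rotation": [0,0,-0.33]},{"translation": [0,0,0.23],"rotation": [0,0,-0.46]},{"translation": [0,0,0.26],"rotation": [0,0,-0.59]},{"translation": [0,0,0.28],"rotation": [0,0,-0.72]},{"translation": [0,0,0.3],"rotation": [0,0,-0.83]},{"translation": [0,0,0.3],"rotation": [0,0,-0.94]}]}}

```text
t: 7.65
eef_pos: [0.6919, -0.0946, 0.0829]
ee_rot: [-3.141, -0.003, -0.256]
force: [-0.3, 0.1, -0.8]
width: 0.0317
gripper_force: 25.0
```

>>> {"method": "apply_moves", "body": {"steps": [{"translation": [-0.02,0.01,0],"rotation": [0,0,-0.1]},{"translation": [-0.04,0.02,0],"rotation": [0,0,-0.2]},{"translation": [-0.06,0.03,0],"rotation": [0,0,-0.3]},{"translation": [-0.08,0.04,0],"rotation": [0,0,-0.4]},{"translation": [-0.1,0.05,0],"rotation": [0,0,-0.5]},{"translation": [-0.12,0.06,0],"rotation": [0,0,-0.6]},{"translation": [-0.14,0.07,0],"rotation": [0,0,-0.7]},{"translation": [-0.16,0.08,0],"rotation": [0,0,-0.8]},{"translation": [-0.18,0.09,0],"rotation": [0,0,-0.88]},{"translation": [-0.19,0.1,0],"rotation": [0,0,-0.94]}]}}

```text
t: 8.48
eef_pos: [0.6431, -0.0694, 0.0815]
ee_rot: [-3.141, -0.001, -0.748]
force: [0.0, -0.5, -1.1]
width: 0.0315
gripper_force: 25.0
```

>>> {"method": "apply_moves", "body": {"steps": [{"translation": [-0.02,0.01,0],"rotation": [0,0,-0.1]},{"translation": [-0.04,0.02,0],"rotation": [0,0,-0.2]},{"translation": [-0.06,0.03,0],"rotation": [0,0,-0.3]},{"translation": [-0.08,0.04,0],"rotation": [0,0,-0.4]},{"translation": [-0.1,0.05,0],"rotation": [0,0,-0.5]},{"translation": [-0.12,0.06,0],"rotation": [0,0,-0.6]},{"translation": [-0.14,0.07,0],"rotation": [0,0,-0.7]},{"translation": [-0.16,0.08,0],"rotation": [0,0,-0.8]},{"translation": [-0.18,0.09,0],"rotation": [0,0,-0.88]},{"translation": [-0.19,0.1,0],"rotation": [0,0,-0.94]}]}}

```text
t: 9.32
eef_pos: [0.5957, -0.0444, 0.0815]
ee_rot: [-3.141, -0.0, -1.24]
force: [-0.4, 0.1, -1.4]
width: 0.0317
gripper_force: 25.0
```

>>> {"method": "apply_moves", "body": {"steps": [{"translation": [-0.02,0.01,0],"rotation": [0,0,-0.1]},{"translation": [-0.04,0.02,0],"rotation": [0,0,-0.2]},{"translation": [-0.06,0.03,0],"rotation": [0,0,-0.3]},{"translation": [-0.08,0.04,0],"rotation": [0,0,-0.4]},{"translation": [-0.1,0.05,0],"rotation": [0,0,-0.5]},{"translation": [-0.12,0.06,0],"rotation": [0,0,-0.6]},{"translation": [-0.14,0.07,0],"rotation": [0,0,-0.7]},{"translation": [-0.16,0.08,0],"rotation": [0,0,-0.8]},{"translation": [-0.18,0.09,0],"rotation": [0,0,-0.93]},{"translation": [-0.19,0.1,0],"rotation": [0,0,-0.93]}]}}

```text
t: 10.15
eef_pos: [0.5481, -0.0194, 0.0814]
ee_rot: [-3.141, 0.001, -1.728]
force: [0.7, 0.6, -0.5]
width: 0.0316
gripper_force: 25.0
```

Run:
```python
from h import *
c=camera_model('wrist'); np.save('w2.npy',c,allow_pickle=True); s=get_state(); print(s['eef_pos'],s['ee_rot'])
w=grab_frame('wrist');cv2.imwrite('pics/w2.png',w); t=grab_frame('top');cv2.imwrite('pics/t2.png',t)
sc=grab_frame('scene');cv2.imwrite('pics/s2.png',sc)
f=lambda a:cv2.resize(a,(400,300))
cv2.imwrite('pics/m2.png',np.vstack([np.hstack([f(w),f(t[120:300,120:360])]),np.hstack([f(sc),f(sc[100:280,230:470])])]))
```

```text
[ 0.54814779 -0.01939919  0.08135121] [-3.14071396e+00  5.26701896e-04 -1.72759453e+00]
```

View pics/m2.png

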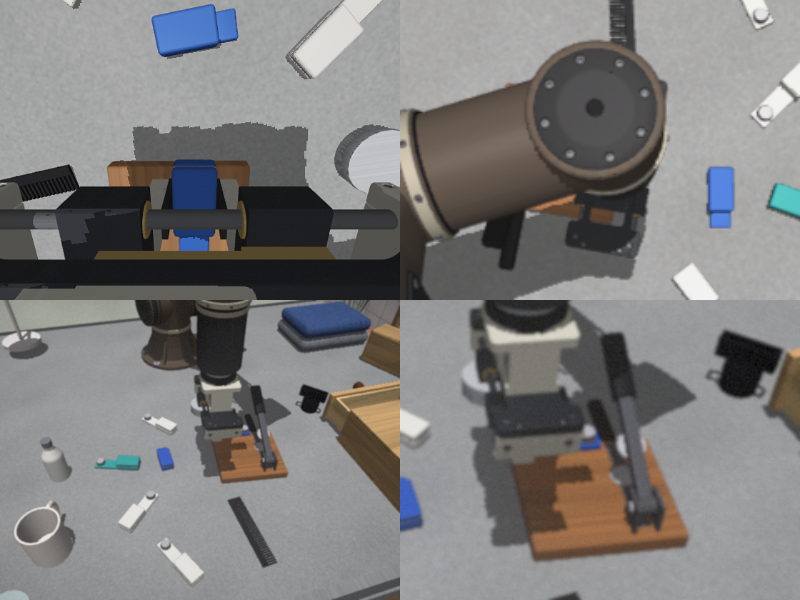

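The held case is level, its tongue pointing to the pliers from the -y side. Next: descend to slide height, then slide in.

>>> {"method": "apply_moves", "body": {"steps": [{"translation": [0,0,-0.02],"rotation": [0,0,0]},{"translation": [0,0,-0.05],"rotation": [0,0,0]},{"translation": [0,0,-0.09],"rotation": [0,0,0]},{"translation": [0,0,-0.13],"rotation": [0,0,0]},{"translation": [0,0,-0.16],"rotation": [0,0,0]},{"translation": [0,0,-0.18],"rotation": [0,0,0]},{"translation": [0,0,-0.2],"rotation": [0,0,0]},{"translation": [0,0,-0.2],"rotation": [0,0,0]},{"translation": [0,0,-0.2],"rotation": [0,0,0]},{"translation": [0,0,-0.2],"rotation": [0,0,0]}]}}

```text
t: 11.13
eef_pos: [0.5487, -0.0195, 0.0306]
ee_rot: [-3.141, 0.0, -1.724]
force: [0.3, 0.6, 0.5]
width: 0.0316
gripper_force: 25.0
```

>>> {"method": "apply_moves", "body": {"steps": [{"translation": [0.003,0.02,0],"rotation": [0,0,0]},{"translation": [0.006,0.05,0],"rotation": [0,0,0]},{"translation": [0.01,0.08,0],"rotation": [0,0,0]},{"translation": [0.015,0.11,0],"rotation": [0,0,0]},{"translation": [0.02,0.14,0],"rotation": [0,0,0]},{"translation": [0.025,0.17,0],"rotation": [0,0,0]},{"translation": [0.03,0.195,0],"rotation": [0,0,0]},{"translation": [0.03,0.21,0],"rotation": [0,0,0]},{"translation": [0.03,0.21,0],"rotation": [0,0,0]},{"translation": [0.03,0.21,0],"rotation": [0,0,0]}]}}

```text
t: 11.97
eef_pos: [0.5558, 0.0332, 0.0302]
ee_rot: [3.141, -0.0, -1.724]
force: [-0.2, 0.3, 0.1]
width: 0.0316
gripper_force: 25.0
```

Run:
```python
from h import *
s=get_state(); print(s['eef_pos'],s['ee_rot'],s['force'])
sc=grab_frame('scene');cv2.imwrite('pics/s3.png',sc)
cam=camera_model('scene')
# projection of expected points: pliers origin at z=.045 and .054
Rm=R.from_euler('xyz',cam['rotation']).as_matrix()
for p in ([.566,.102,.02],[.566,.102,.043],[.566,.102,.054]):
    q=Rm.T@(np.array(p)-cam['xyz']); print(p,q[0]/q[2]*cam['fx']+cam['cx'],q[1]/q[2]*cam['fy']+cam['cy'])
cv2.imwrite('pics/s3c.png',cv2.resize(sc[120:270,280:440],(800,600),interpolation=cv2.INTER_CUBIC)[:600])
```

```text
[0.55579801 0.03317079 0.03023093] [ 3.14139830e+00 -8.80743138e-05 -1.72400168e+00] [-0.23794547  0.25252515  0.11347251]
[0.566, 0.102, 0.02] 362.32791545477346 204.5555491672313
[0.566, 0.102, 0.043] 364.11837930978135 195.6781717546458
[0.566, 0.102, 0.054] 364.99922503151504 191.31081192650961
```

View pics/s3c.png

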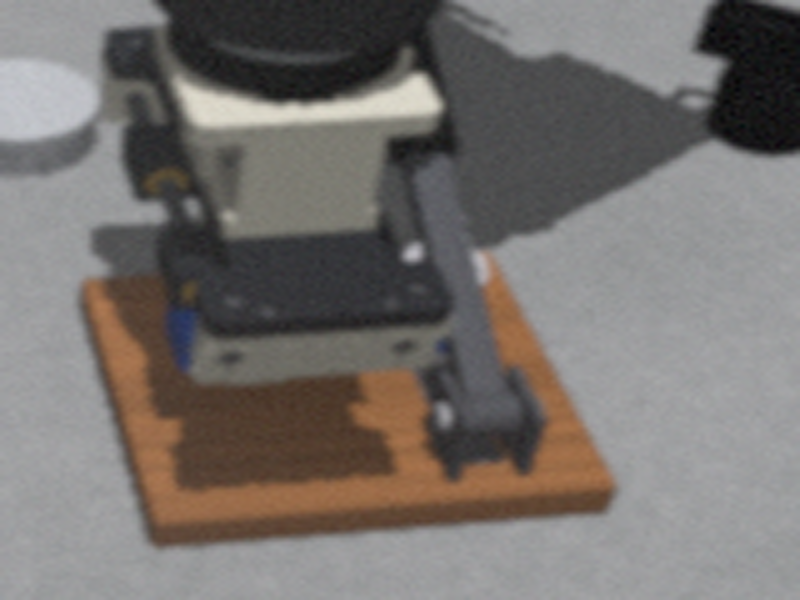

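The gripper sits beside the arm with the tongue beneath it. Now lower and release.

>>> {"method": "apply_moves", "body": {"steps": [{"translation": [0,0,-0.004],"rotation": [0,0,0]},{"translation": [0,0,-0.008],"rotation": [0,0,0]},{"translation": [0,0,-0.012],"rotation": [0,0,0]},{"translation": [0,0,-0.016],"rotation": [0,0,0]},{"translation": [0,0,-0.02],"rotation": [0,0,0]},{"translation": [0,0,-0.022],"rotation": [0,0,0]},{"translation": [0,0,-0.022],"rotation": [0,0,0]},{"translation": [0,0,-0.022],"rotation": [0,0,0]},{"translation": [0,0,-0.022],"rotation": [0,0,0]},{"translation": [0,0,-0.022],"rotation": [0,0,0]}]}}

```text
t: 12.85
eef_pos: [0.5559, 0.0327, 0.0252]
ee_rot: [-3.142, -0.0, -1.724]
force: [-2.8, -0.8, 5.7]
width: 0.0317
gripper_force: 25.0
```

>>> {"method": "apply_moves", "body": {"steps": [{"translation": [0,0,0],"rotation": [0,0,0]},{"translation": [0,0,0],"rotation": [0,0,0]},{"translation": [0,0,0],"rotation": [0,0,0]},{"translation": [0,0,0],"rotation": [0,0,0]},{"translation": [0,0,0],"rotation": [0,0,0]},{"translation": [0,0,0],"rotation": [0,0,0]},{"translation": [0,0,0],"rotation": [0,0,0]},{"translation": [0,0,0],"rotation": [0,0,0]},{"translation": [0,0,0],"rotation": [0,0,0]},{"translation": [0,0,0],"rotation": [0,0,0]}], "jaw": -1}}

```text
t: 13.68
eef_pos: [0.5559, 0.0329, 0.0248]
ee_rot: [3.142, -0.0, -1.724]
force: [-0.5, 0.2, 0.1]
width: 0.0867
gripper_force: 0.0
```

>>> {"method": "apply_moves", "body": {"steps": [{"translation": [0,0,0.05],"rotation": [0,0,0]},{"translation": [0,0,0.1],"rotation": [0,0,0]},{"translation": [0,-0.03,0.17],"rotation": [0,0,0]},{"translation": [0,-0.06,0.25],"rotation": [0,0,0]},{"translation": [-0.02,-0.1,0.33],"rotation": [0,0,0]},{"translation": [-0.02,-0.14,0.41],"rotation": [0,0,0]},{"translation": [-0.02,-0.18,0.49],"rotation": [0,0,0]},{"translation": [-0.02,-0.22,0.56],"rotation": [0,0,0]},{"translation": [-0.02,-0.24,0.62],"rotation": [0,0,0]},{"translation": [-0.02,-0.24,0.64],"rotation": [0,0,0]}]}}

```text
t: 14.52
eef_pos: [0.5519, -0.0278, 0.1874]
ee_rot: [-3.138, 0.001, -1.725]
force: [0.3, -0.4, 0.0]
width: 0.0874
gripper_force: 0.0
```

Run:
```python
from h import *
s=get_state(); print(s['t'],s['eef_pos'],s['q'])
a=grab_frame('scene');b=grab_frame('top');cv2.imwrite('pics/s4.png',a);cv2.imwrite('pics/t4.png',b)
cv2.imwrite('pics/m4.png',np.hstack([cv2.resize(a[120:260,280:420],(400,400),interpolation=cv2.INTER_CUBIC),cv2.resize(b[150:290,150:290],(400,400),interpolation=cv2.INTER_CUBIC)]))
```

```text
14.5167 [ 0.55191467 -0.02775416  0.18738844] [ 3.04666518e-01  1.85986525e-01 -3.20061978e-01  7.17250622e-04
 -1.06113963e+00 -4.59344717e-01]
```

View pics/m4.png

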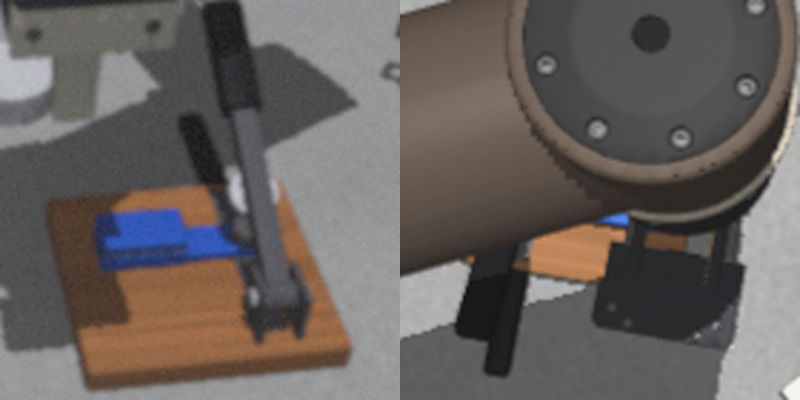

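The case is flat on the block with the stud by the die: stud near scene pixel (364,201), pale die disc near (368,187), handle up. A quick check of both positions.

Run:
```python
from h import *
cam=camera_model('scene'); P=lambda uv,z: np.round(ray(cam,uv,z)*1000,1)[:2]
im=cv2.imread('pics/s4.png'); h,s,v=hsv(im)
m=(h>105)&(h<128)&(s>120); z=np.zeros_like(m); z[180:220,305:375]=m[180:220,305:375]
for c in blobs(z,50): r=cv2.minAreaRect(c); print(r, [P(p,.035) for p in cv2.boxPoints(r)])
print('stud',P((364,201),.038),P((362.5,201),.038),'die',[P((368.5,186.5),q) for q in(.054,.06,.066)])
t=cv2.imread('pics/top0.png'); ct=camera_model('top')
print('die top', [np.round(ray(ct,(198,215),q)*1000,1)[:2] for q in (.054,.066)])
cv2.imwrite('pics/c5.png',np.hstack([cv2.resize(im[175:215,340:390],(400,320),interpolation=cv2.INTER_CUBIC),cv2.resize(t[195:235,175:225],(400,320),interpolation=cv2.INTER_CUBIC)]))
```

```text
((340.6827697753906, 202.193115234375), (18.43609619140625, 53.48129653930664), 85.2363510131836) [array([531.9,  15.7]), array([547.6, 116.6]), array([593. ,  98.9]), array([577.5,   2.3])]
stud [574.3  98.8] [573.6  96.2] die [array([555.8, 113.6]), array([561.6, 110. ]), array([567.3, 106.3])]
die top [array([565.9,  91.5]), array([564.6,  89.7])]
```

View pics/c5.png

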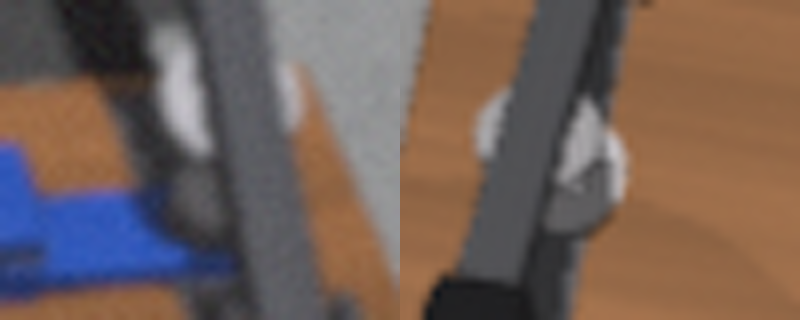

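Stud and die agree to within a few mm of the pliers' origin. Now close the fingers, go above the press point (467,117) and press.

>>> {"method": "apply_moves", "body": {"steps": [{"translation": [-0.02,0.04,0.02],"rotation": [0,0,0]},{"translation": [-0.05,0.09,0.02],"rotation": [0,0,0]},{"translation": [-0.09,0.16,0.02],"rotation": [0,0,0]},{"translation": [-0.14,0.24,0.02],"rotation": [0,0,0]},{"translation": [-0.19,0.32,0.02],"rotation": [0,0,0]},{"translation": [-0.23,0.4,0.02],"rotation": [0,0,0]},{"translation": [-0.28,0.47,0.02],"rotation": [0,0,0]},{"translation": [-0.31,0.53,0.02],"rotation": [0,0,0]},{"translation": [-0.34,0.58,0.02],"rotation": [0,0,0]},{"translation": [-0.34,0.58,0.02],"rotation": [0,0,0]}], "jaw": 1}}

```text
t: 15.45
eef_pos: [0.4641, 0.1199, 0.1889]
ee_rot: [3.14, -0.001, -1.722]
force: [0.5, -0.1, -0.9]
width: 0.0265
gripper_force: 0.0
```

>>> {"method": "apply_moves", "body": {"steps": [{"translation": [0,0,-0.02],"rotation": [0,0,0]},{"translation": [0,0,-0.05],"rotation": [0,0,0]},{"translation": [0,0,-0.08],"rotation": [0,0,0]},{"translation": [0,0,-0.12],"rotation": [0,0,0]},{"translation": [0,0,-0.16],"rotation": [0,0,0]},{"translation": [0,0,-0.2],"rotation": [0,0,0]},{"translation": [0,0,-0.24],"rotation": [0,0,0]},{"translation": [0,0,-0.27],"rotation": [0,0,0]},{"translation": [0,0,-0.29],"rotation": [0,0,0]},{"translation": [0,0,-0.3],"rotation": [0,0,0]}]}}

```text
t: 16.28
eef_pos: [0.4658, 0.1176, 0.1138]
ee_rot: [3.141, -0.001, -1.725]
force: [0.0, 0.7, 1.3]
width: 0.0005
gripper_force: 0.8
```

>>> {"method": "apply_moves", "body": {"steps": [{"translation": [0,0,-0.03],"rotation": [0,0,0]},{"translation": [0,0,-0.06],"rotation": [0,0,0]},{"translation": [0,0,-0.09],"rotation": [0,0,0]},{"translation": [0,0,-0.12],"rotation": [0,0,0]},{"translation": [0,0,-0.15],"rotation": [0,0,0]},{"translation": [0,0,-0.17],"rotation": [0,0,0]},{"translation": [0,0,-0.19],"rotation": [0,0,0]},{"translation": [0,0,-0.2],"rotation": [0,0,0]},{"translation": [0,0,-0.21],"rotation": [0,0,0]},{"translation": [0,0,-0.21],"rotation": [0,0,0]}]}}

```text
t: 17.12
eef_pos: [0.4652, 0.1178, 0.0617]
ee_rot: [3.14, -0.001, -1.725]
force: [-4.9, 1.2, 6.6]
width: 0.0002
gripper_force: 3.0
```

>>> {"method": "apply_moves", "body": {"steps": [{"translation": [0,0,-0.005],"rotation": [0,0,0]},{"translation": [0,0,-0.01],"rotation": [0,0,0]},{"translation": [0,0,-0.015],"rotation": [0,0,0]},{"translation": [0,0,-0.02],"rotation": [0,0,0]},{"translation": [0,0,-0.025],"rotation": [0,0,0]},{"translation": [0,0,-0.028],"rotation": [0,0,0]},{"translation": [0,0,-0.032],"rotation": [0,0,0]},{"translation": [0,0,-0.035],"rotation": [0,0,0]},{"translation": [0,0,-0.035],"rotation": [0,0,0]},{"translation": [0,0,-0.035],"rotation": [0,0,0]}]}}

```text
t: 17.95
eef_pos: [0.465, 0.1178, 0.0541]
ee_rot: [3.141, -0.001, -1.724]
force: [-10.7, 2.0, 18.5]
width: 0.0002
gripper_force: 9.5
```

>>> {"method": "apply_moves", "body": {"steps": [{"translation": [0,0,-0.002],"rotation": [0,0,0]},{"translation": [0,0,-0.004],"rotation": [0,0,0]},{"translation": [0,0,-0.006],"rotation": [0,0,0]},{"translation": [0,0,-0.008],"rotation": [0,0,0]},{"translation": [0,0,-0.01],"rotation": [0,0,0]},{"translation": [0,0,-0.012],"rotation": [0,0,0]},{"translation": [0,0,-0.012],"rotation": [0,0,0]},{"translation": [0,0,-0.012],"rotation": [0,0,0]},{"translation": [0,0,-0.012],"rotation": [0,0,0]},{"translation": [0,0,-0.012],"rotation": [0,0,0]}]}}

```text
t: 18.78
eef_pos: [0.465, 0.1179, 0.0528]
ee_rot: [3.141, -0.0, -1.724]
force: [-19.3, 2.3, 41.5]
width: 0.0005
gripper_force: 20.6
```

At 52.8 mm with 41 N it is on the firm stop. Now rise and check.

>>> {"method": "apply_moves", "body": {"steps": [{"translation": [0,0,0.02],"rotation": [0,0,0]},{"translation": [0,0,0.05],"rotation": [0,0,0]},{"translation": [0,0,0.08],"rotation": [0,0,0]},{"translation": [0,0,0.12],"rotation": [0,0,0]},{"translation": [0,0,0.16],"rotation": [0,0,0]},{"translation": [0,0,0.2],"rotation": [0,0,0]},{"translation": [0,0,0.25],"rotation": [0,0,0]},{"translation": [0,0,0.3],"rotation": [0,0,0]},{"translation": [0,0,0.35],"rotation": [0,0,0]},{"translation": [0,0,0.4],"rotation": [0,0,0]}]}}

```text
t: 19.62
eef_pos: [0.4661, 0.118, 0.1511]
ee_rot: [-3.141, 0.0, -1.725]
force: [-0.0, -0.3, -0.4]
width: 0.0
gripper_force: 0.0
```

>>> {"method": "apply_moves", "body": {"steps": [{"translation": [0,-0.02,0.06],"rotation": [0,0,0]},{"translation": [0,-0.06,0.12],"rotation": [0,0,0]},{"translation": [0,-0.12,0.18],"rotation": [0,0,0]},{"translation": [0,-0.2,0.2],"rotation": [0,0,0]},{"translation": [0,-0.3,0.2],"rotation": [0,0,0]},{"translation": [0,-0.4,0.2],"rotation": [0,0,0]},{"translation": [0,-0.5,0.2],"rotation": [0,0,0]},{"translation": [0,-0.6,0.2],"rotation": [0,0,0]},{"translation": [0,-0.7,0.2],"rotation": [0,0,0]},{"translation": [0,-0.75,0.2],"rotation": [0,0,0]}]}}

```text
t: 20.45
eef_pos: [0.4656, -0.0716, 0.2004]
ee_rot: [3.141, -0.0, -1.726]
force: [-0.6, 1.1, 0.4]
width: 0.0005
gripper_force: 0.0
```

Run:
```python
from h import *
a=grab_frame('scene');b=grab_frame('top')
cv2.imwrite('pics/m6.png',np.hstack([cv2.resize(a[120:260,280:420],(400,400),interpolation=cv2.INTER_CUBIC),cv2.resize(b[150:290,150:290],(400,400),interpolation=cv2.INTER_CUBIC)]))
```

```text
(no output)
```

View pics/m6.png

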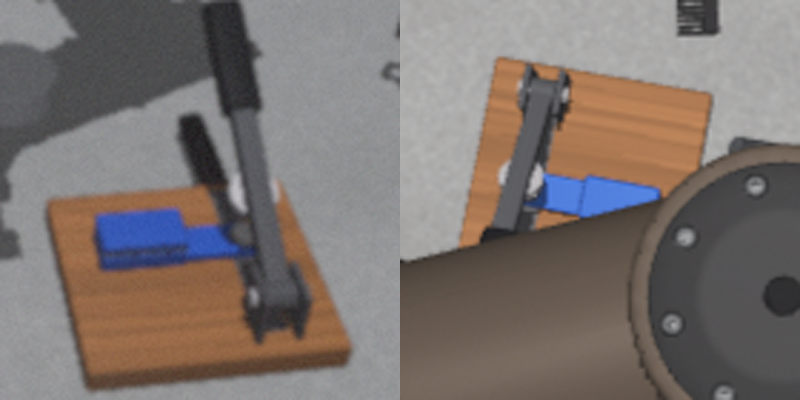

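The handle is back up and the case lies flat where it was placed. The stud sits lower, at crop pixel (240,236), and the arm is clear of everything.

```bash
python3 -c "
from station import *
print(job_done())"
```

```text
the job is handed in; nothing more can be done
None
```

The blue case lies flat on the block with its stud under the die, the handle was pressed to its firm stop and has sprung back up, and the job is handed in; the station gave no verdict.

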